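# Tidy the knife-shop counter: stones, knife and nesting cups

### The arm

A 7-joint arm with a two-finger parallel gripper is mounted at the origin on the work surface. World frame = base frame: x ahead of the robot, y to its left, z up, the work surface at z = 0. Lengths are in m, angles in rad, forces in N, time in s.
With the tool pointing down it reaches from about 0.4 to 0.85 m from the base axis. Payload 4.5 kg.
Tool frame: the origin (TCP) lies midway between the tips of the shut fingers; the grasp point (between the pads) lies 19 mm behind it (arm.grip_depth is the y of the grasp point in the tool frame, in m); y points along the fingers, x is the direction in which the jaws open and shut, and the axes are right-handed (so a half turn about y gives the same grasp; the last joint's range is limited). The gripper opens to 88 mm and grips with 3 to 60 N. Pads are 18 mm wide; open, the fingers measure 123 mm over their backs; the gripper's body (75 mm by 187 mm) begins 45 mm behind the grasp point.
Start: joints at [-1.255, 0.689, -0.195, 1.565, 0.157, 0.902, -0.215], TCP at [0.174, 0.6, 0.239] pointing down, gripper open.
Joint ranges: [-3.01, 3.01], [-0.46, 2.08], [-1.47, 1.51], [0.13, 2.56], [-1, 4.14], [0.04, 2.09], [-2.66, 2.66]. Speed limits (rad/s): [2.57, 2.57, 3.14, 3.14, 3.14, 3.14, 3.14].

### API

Orientations are given as a unit quaternion [w, x, y, z].
In Python, from cell import arm gives the robot as it stands. The module is installed in compiled form; this text tells all that it offers.
- The arm moves only by the tool drive_tool, never from a script. Its argument "steps" is a list of rows, each an object with "delta_pos": the shift along the tool's x, y, z in mm, a list of three; "twist": the turn about the tool's y in degrees; "hand": the closure, from 0 (fully open) to 1 (shut). In form: [{"delta_pos": [x, y, z], "twist": twist, "hand": hand}, ...]. A call has 1 to 20 rows; each row is the pose to reach, as a shift and turn from the pose commanded when the call began, along the tool's axes at that moment; what a row does not reach only later rows make up. A row lasts 1/10 s, in which the tool goes at most 50 mm and 8.59 degrees, less where a joint would pass 70% of its speed; a pose out of reach is approached as far as the arm can. A call with a gripper value outside its range is refused whole. The fingers move at their own pace and stop on an object; "force" is the grip in N (left out, the last holds). Time passes only in rows, so rows that repeat a pose let the fingers close. It gives the time, the measured TCP pose, the force and the opening at its end, in the units of the state.
- arm.read_state(): the state, without advancing time (a new reading comes with each control period).
- arm.capture(name): name is "scene" or "top"; returns (picture, depth): 420x560x3 uint8, red, green, blue; 420x560 float32, m along the optical axis (not along the pixel's ray), 0 where there is no reading.
- arm.calibration(name): a dict with "K" (3x3 intrinsics, pixels), "extrinsics" (4x4, takes a point from camera to world coordinates). Camera axes: x right, y down, z forward; pixel columns grow to the right and rows downward; lengths in m; the calibration is good to about 2 mm. A picture is of the moment at which its call begins. calibration takes no time and is no camera call.
- arm.job_done(): hands the job in, once; it reports no verdict.
Trained networks look in the newest picture that a camera, given by its name, has taken for a name from the list of things; names that differ only in an ending like _2 or _b are one class to them, and where a whole thing is asked for, a point or a joint stands for the part that bears it (a point fixed in the world has none). Each returns a list of dicts, best first, with "confidence" (0 to 1); they miss things now and then, are a little off and sometimes report something else, mostly with a low value. They report only what shows in the picture. A call takes as long as a camera call. They do not tell look-alikes from the thing itself.
- arm.search_frame(camera, label): "xyz" ([x, y, z] in m, in the coordinates of the camera as it stood for that picture, good to about 4 mm: the middle of the surface that is visible of it).
The state is a dict: "time_s": time; "q": joint angles; "qd": joint speeds; "joint_torque": joint torques, N m; "ee_pos": TCP position; "tool_rot": TCP orientation; "contact_force": force on the tool from outside, world axes, zero at the start; "moment": the same for the moment, N m; "finger_gap": finger opening in m.
Only numpy, scipy, OpenCV 4.12 (cv2) and the standard library are available. Lean on these libraries where they do the work, as an engineer would, in place of code of your own. Each camera call takes 0.05 s, during which the arm holds its last target. There are 200 camera calls.

### The job

Put the goods a customer left out back where they belong: the red-brown whetstone in the tray with the red-brown lining, the cream whetstone in the tray with the cream lining, and the closed folding knife in the tray with the green lining, each lying flat inside. Nest the three steel cups upright, the medium one in the large one, which stays where it stands, and then the small one in the medium one. Set each thing down gently rather than dropping it, and do not disturb the oil bottle.

Things in the scene. Friction and masses are not known exactly. Their poses are not given: they have to be found in the camera images.
- stone_brown: loose red-brown (coarse) whetstone, a bar 120 x 45 x 25 mm, about 0.3 kg, lying flat on the counter. Origin: centre of its underside; x along its length, z up
- stone_cream: loose cream-coloured (fine) whetstone, a bar 120 x 45 x 25 mm, about 0.3 kg, lying flat on the counter. Origin: centre of its underside; x along its length, z up
- knife: loose closed folding knife, a black bar with brass ends and a thin steel line along the top, 110 x 22 x 18 mm, about 0.12 kg, lying flat on the counter. Origin: centre of its underside; x along its length, z up
- cup_medium: the middle one of three open stainless steel cups: round, 52 mm outside diameter, 53 mm high, wall and floor 3 mm thick, straight-sided with the lowest 12 mm drawn in to a foot of 44 mm diameter, about 0.13 kg, standing mouth up. Origin: centre of its underside; z up. Loose. Seated in the large cup its underside is 3 mm above that cup's underside, its rim 20 mm above that rim, about 5 mm play all round
- cup_small: the narrowest and tallest of three open stainless steel cups: round, 36 mm outside diameter, 70 mm high, wall and floor 3 mm thick, straight-sided with the lowest 12 mm drawn in to a foot of 28 mm diameter, about 0.09 kg, standing mouth up. Origin: centre of its underside; z up. Loose. Seated in the medium cup its underside is 3 mm above that cup's underside, its rim 20 mm above that rim, about 5 mm play all round
- cup_large: the widest and lowest of three open stainless steel cups: round, 68 mm outside diameter, 36 mm high, wall and floor 3 mm thick, straight-sided with the lowest 12 mm drawn in to a foot of 60 mm diameter, about 0.22 kg, standing mouth up. Origin: centre of its underside; z up. Loose, but it stays where it stands: the nest is built in it
- tray_brown: fixed dark wooden display tray, 160 x 85 mm outside and 12 mm high, walls 4 mm thick, open at the top, with a red-brown lining whose upper face is 5 mm above the counter (inside 152 x 77 mm, walls 7 mm above the lining). Origin: centre of its underside, on the counter; x along its 160 mm length, z up
- tray_cream: fixed dark wooden display tray, 160 x 85 mm outside and 12 mm high, walls 4 mm thick, open at the top, with a cream-coloured lining whose upper face is 5 mm above the counter (inside 152 x 77 mm, walls 7 mm above the lining). Origin: centre of its underside, on the counter; x along its 160 mm length, z up
- tray_green: fixed dark wooden display tray, 160 x 85 mm outside and 12 mm high, walls 4 mm thick, open at the top, with a green lining whose upper face is 5 mm above the counter (inside 152 x 77 mm, walls 7 mm above the lining). Origin: centre of its underside, on the counter; x along its 160 mm length, z up
- oil_bottle: amber glass bottle of oil with a paper label and a red cap, 48 mm diameter, 120 mm high, loose, at the left end of the work: a bystander, to be left alone. Origin: centre of its underside; z up
Things that resemble listed ones, but are neither listed nor needed, are in the scene too. What is shaped like the tray_brown but blue or orange is not meant.

How it is judged:
At the end, for the whole second after the job is handed in: Stones and knife lie flat on the lining of their own trays, inside the walls (centres within 18 mm, knife 23 x 30 mm); medium cup seated in the large, small in the medium, axes within 9 mm, upright within 0.1 rad, large cup moved under 30 mm; all released and at rest (x of stone_brown in the frame of tray_brown between -0.018 and 0.018 m and y of stone_brown in the frame of tray_brown between -0.018 and 0.018 m and z of stone_brown in the frame of tray_brown between 0.003 and 0.008 m and angle between each of stone_brown, stone_cream, knife, cup_medium, cup_small, cup_large's own z axis and vertical below 0.1 rad and x of stone_cream in the frame of tray_cream between -0.018 and 0.018 m and y of stone_cream in the frame of tray_cream between -0.018 and 0.018 m and z of stone_cream in the frame of tray_cream between 0.003 and 0.008 m and x of knife in the frame of tray_green between -0.023 and 0.023 m and y of knife in the frame of tray_green between -0.03 and 0.03 m and z of knife in the frame of tray_green between 0.003 and 0.008 m and horizontal distance between cup_medium and cup_large below 0.009 m and z of cup_medium in the frame of cup_large between 0.001 and 0.007 m and horizontal distance between cup_small and cup_medium below 0.009 m and z of cup_small in the frame of cup_medium between 0.001 and 0.007 m and distance of cup_large from where it was at the start of the episode below 0.03 m and linear speed of each of stone_brown, stone_cream, knife, cup_medium, cup_small, cup_large below 0.02 m/s); the robot touches nothing.
It fails at once if a stone, the knife or a cup is dropped (falls freely at more than 0.7 m/s, as from over 25 mm) ((contact force between the fingers and stone_brown below 0.02 N and linear speed of stone_brown above 0.7 m/s) or (contact force between the fingers and stone_cream below 0.02 N and linear speed of stone_cream above 0.7 m/s) or (contact force between the fingers and knife below 0.02 N and linear speed of knife above 0.7 m/s) or (contact force between the fingers and cup_medium below 0.02 N and linear speed of cup_medium above 0.7 m/s) or (contact force between the fingers and cup_small below 0.02 N and linear speed of cup_small above 0.7 m/s)).
It fails at once if the oil bottle is moved by more than 20 mm or tipped (distance of oil_bottle from where it was at the start of the episode above 0.02 m or angle between oil_bottle's own z axis and vertical above 0.3 rad).
It also fails if it takes over 128 s, if anything falls off the work surface, if the arm or the gripper's body presses on something with over 40 N, if the wrist force passes 120 N, or if a joint passes its speed limit or range.

## Working session

There is one attempt and no reset: what is moved stays moved. The work goes in short steps, Python scripts to look and compute and a tool call to move; the robot and the scene stay as the last step left them, time stands still between calls to the robot, and variables do not carry over. Pictures are saved under pics/ and viewed, about 12 in all and at most 16, crops included, and the job is handed in when it is done.

Besides the shell and the picture viewer there is one more tool, called after "Emit:" as a command line: name --argument value ..., lists and objects as JSON in quotes. drive_tool: Moves the arm, as the interface text tells. Its arguments: {"type":"object","properties":{"steps":{"type":"array","items":{"type":"object","properties":{"delta_pos":{"type":"array","items":{"type":"number"}},"twist":{"type":"number"},"hand":{"type":"number"}}}},"force":{"type":"number"}},"required":["steps"]}

```bash
mkdir -p pics
cat > h.py <<'E'
from cell import arm
import numpy as np, cv2
def save(img,name): cv2.imwrite('pics/'+name,cv2.cvtColor(np.ascontiguousarray(img),cv2.COLOR_RGB2BGR))
def cloud(cam):
    im,d=arm.capture(cam); c=arm.calibration(cam); K=np.array(c['K']); E=np.array(c['extrinsics'])
    v,u=np.mgrid[:420,:560]
    P=np.stack([(u-K[0,2])/K[0,0]*d,(v-K[1,2])/K[1,1]*d,d],-1)@E[:3,:3].T+E[:3,3]
    P[d==0]=np.nan
    return im,P
E
python3 - <<'E'
from h import *
s=arm.read_state(); print({k:np.round(v,3).tolist() for k,v in s.items()})
for c in ('top','scene'):
    im,P=cloud(c); save(im,c+'0.png'); E=np.array(arm.calibration(c)['extrinsics']); print(c,E.round(3).tolist())
    np.savez(c+'0.npz',im=im,P=P)
    if c=='top':
      for l in 'stone_brown stone_cream knife cup_medium cup_small cup_large tray_brown tray_cream tray_green oil_bottle'.split():
        print(l,[((E[:3,:3]@r['xyz']+E[:3,3]).round(3).tolist(),round(r['confidence'],2)) for r in arm.search_frame(c,l)])
E
```

```text
{'time_s': 0.0, 'q': [-1.255, 0.69, -0.195, 1.566, 0.157, 0.902, -0.215], 'qd': [-0.001, -0.0, -0.001, -0.001, -0.002, -0.001, -0.002], 'joint_torque': [-0.0, -52.757, -1.267, -15.343, -0.053, 0.007, 0.0], 'ee_pos': [0.174, 0.6, 0.238], 'tool_rot': [-0.565, 0.566, 0.424, -0.425], 'contact_force': [0.114, 0.784, 0.192], 'moment': [0.043, 0.032, -0.054], 'finger_gap': 0.088}
top [[0.017, -0.993, 0.119, 0.315], [-1.0, -0.015, 0.019, -0.096], [-0.018, -0.119, -0.993, 1.37], [0.0, 0.0, 0.0, 1.0]]
stone_brown [([0.462, -0.348, 0.022], 0.77), ([0.602, 0.471, 0.077], 0.36), ([0.462, 0.162, 0.02], 0.21)]
stone_cream [([0.47, -0.166, 0.026], 0.57)]
knife [([0.463, 0.161, 0.02], 0.79), ([0.655, 0.065, 0.0], 0.57)]
cup_medium []
cup_small [([0.482, 0.347, 0.043], 0.63)]
cup_large [([0.655, 0.06, 0.001], 0.66)]
tray_brown [([0.552, -0.657, 0.006], 0.9), ([0.665, -0.246, 0.004], 0.89), ([0.285, -0.304, 0.007], 0.83)]
tray_cream [([0.648, 0.256, 0.005], 0.84), ([0.663, -0.248, 0.003], 0.41), ([0.606, 0.472, 0.075], 0.25)]
tray_green [([0.647, -0.077, 0.006], 0.74)]
oil_bottle [([0.602, 0.471, 0.074], 0.82)]
scene [[-0.557, 0.664, -0.498, 1.218], [0.831, 0.438, -0.345, 0.438], [-0.011, -0.606, -0.795, 1.211], [0.0, 0.0, 0.0, 1.0]]
```

View pics/top0.png

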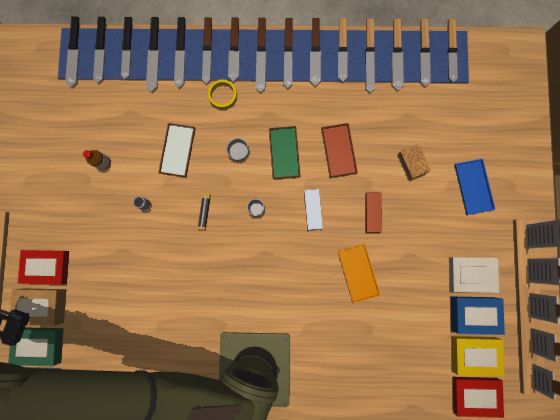

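View pics/scene0.png

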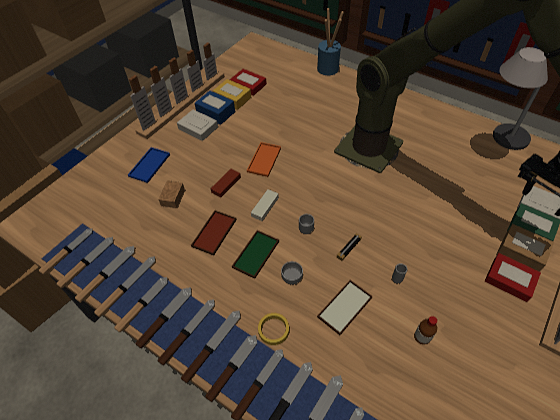

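The top view shows the bottle (97,160), cream tray (177,150), large cup (238,151), green tray (285,153), brown tray (339,150), knife (204,212), medium cup (256,208), cream stone (313,210), brown stone (373,212) and small cup (142,204). The cork block, yellow ring, and blue and orange trays are look-alikes. Next I measure poses from the cloud.

```bash
cat > meas.py <<'E'
from h import *
def rect(P,m):
    X=P[m][:,:2].astype(np.float32)*1000
    (c,(a,b),t)=cv2.minAreaRect(X)
    if a<b: a,b,t=b,a,t+90
    return np.round(c,1),round(a),round(b),round((t+90)%180-90,1),m.sum(),np.round(np.nanpercentile(P[m][:,2]*1000,[5,50,95]),1)
def near(P,x,y,r): return np.hypot(P[...,0]-x,P[...,1]-y)<r
E
python3 - <<'E'
from meas import *
z=np.load('top0.npz'); im,P=z['im'].astype(int),z['P']
px=dict(brown=(373,212),cream=(313,210),knife=(204,212),med=(256,208),small=(142,204),large=(238,151),bottle=(97,160),tcream=(177,150),tgreen=(285,153),tbrown=(339,150))
for n,(u,v) in px.items():
    x,y,_=P[v,u]; N=near(P,x,y,.1 if n[0]=='t' else .075)
    N&=P[...,2]>-.02
    tab=np.nanmedian(P[...,2][N&(P[...,2]<.004)])
    if n[0]=='t':
        c=im[v-4:v+5,u-4:u+5].reshape(-1,3).mean(0); m=N&(np.abs(im-c).sum(-1)<60)
    else: m=N&(P[...,2]>(.012 if n in('brown','cream','knife') else .02))
    k,l,st,_=cv2.connectedComponentsWithStats(m.astype(np.uint8)); 
    m=l==1+np.argmax(st[1:,4])
    print(n,P[v,u].round(3),'tab',round(tab*1000,1),rect(P,m))
    if n in('med','small','large','bottle'):
        zt=np.nanpercentile(P[m][:,2],95); r=m&(P[...,2]>zt-.006); X=P[r][:,:2].astype(np.float32)*1000
        print('   rim',np.array(cv2.minEnclosingCircle(X)[0]).round(1),round(cv2.minEnclosingCircle(X)[1],1),X.mean(0).round(1),zt.round(3))
E
```

```text
brown [ 0.466 -0.346  0.024] tab -0.4 (array([ 466.1, -347.6]), 120, 46, -0.3, np.int64(610), array([19.8, 24.7, 29.2]))
cream [ 0.469 -0.167  0.026] tab -0.6 (array([ 472.5, -166.7]), 121, 45, 5.9, np.int64(607), array([19.8, 24.5, 29. ]))
knife [0.459 0.162 0.02 ] tab -0.8 (array([461.5, 164.5]), 110, 24, -5.6, np.int64(267), array([13.3, 17.7, 21.9]))
med [ 0.476  0.006 -0.001] tab -0.6 (array([471.8,   4.5]), 50, 50, -2.9, np.int64(100), array([24.3, 49.4, 56.4]))
   rim [472.4   4.9] 25.8 [472.7   6.8] 0.056
small [0.482 0.356 0.004] tab -1.0 (array([479.9, 345.1]), 36, 35, 12.4, np.int64(155), array([23.9, 54.1, 71.4]))
   rim [479.6 346. ] 18.4 [479.3 346.4] 0.071
large [0.65  0.065 0.011] tab -0.6 (array([650.9,  65.3]), 66, 65, 44.8, np.int64(121), array([23.3, 33.4, 38.7]))
   rim [651.5  65.1] 33.9 [650.7  65.4] 0.039
bottle [0.601 0.472 0.078] tab -1.1 (array([608. , 480.2]), 47, 39, -22.9, np.int64(351), array([ 28.1,  78.2, 119.7]))
   rim [611.  486.6] 12.0 [609.6 485.6] 0.12
tcream [0.652 0.256 0.006] tab 0.1 (array([653.8, 257.5]), 149, 74, -7.8, np.int64(1080), array([-0.1,  4.3,  9.3]))
tgreen [ 0.647 -0.08   0.007] tab 0.1 (array([650.4, -76.9]), 150, 76, 6.0, np.int64(1153), array([-0.5,  4.6,  9.4]))
tbrown [ 0.659 -0.247  0.005] tab 0.3 (array([ 658.5, -245.6]), 149, 75, 9.9, np.int64(1135), array([-0. ,  4.9,  9.5]))
```

```bash
cat > go.py <<'E'
import sys
from h import *
from scipy.spatial.transform import Rotation as R
def plan(x,y,z,yaw):
    s=arm.read_state(); w=s['tool_rot']; r=R.from_quat([w[1],w[2],w[3],w[0]]); M=r.as_matrix()
    d=M.T@(np.array([x,y,z])-np.array(s['ee_pos'])*1000)
    cur=np.degrees(np.arctan2(M[1,0],M[0,0])); dy=(yaw-cur+90)%180-90
    print('t',round(s['time_s'],2),'pos',(np.array(s['ee_pos'])*1e3).round(1),'yaw',cur.round(1),'down',M[:,1].round(3),'q',np.round(s['q'],2),'gap',round(s['finger_gap']*1e3,1),'F',np.round(s['contact_force'],1))
    print('delta',d.round(1),'twist',round(-dy,1))
if __name__=='__main__': plan(*map(float,sys.argv[1:5]))
E
python3 go.py 461.5 164.5 120 84.4
```

```text
t 0.6 pos [173.8 600.4 238.7] yaw 73.9 down [ 0.  0. -1.] q [-1.26  0.69 -0.19  1.57  0.16  0.9  -0.22] gap 88.1 F [-0.2 -0.7  0.1]
delta [-338.7  118.7 -397.6] twist -10.5
```

Emit:
drive_tool --steps '[{"delta_pos": [-17,6,-20],"twist": -1,"hand": 0.3},{"delta_pos": [-338.7,110,-397.6],"twist": -10.5,"hand": 0.3},{"delta_pos": [-338.7,110,-397.6],"twist": -10.5,"hand": 0.3},{"delta_pos": [-338.7,110,-397.6],"twist": -10.5,"hand": 0.3},{"delta_pos": [-338.7,110,-397.6],"twist": -10.5,"hand": 0.3},{"delta_pos": [-338.7,110,-397.6],"twist": -10.5,"hand": 0.3},{"delta_pos": [-338.7,110,-397.6],"twist": -10.5,"hand": 0.3},{"delta_pos": [-338.7,110,-397.6],"twist": -10.5,"hand": 0.3},{"delta_pos": [-338.7,110,-397.6],"twist": -10.5,"hand": 0.3},{"delta_pos": [-338.7,110,-397.6],"twist": -10.5,"hand": 0.3},{"delta_pos": [-338.7,110,-397.6],"twist": -10.5,"hand": 0.3},{"delta_pos": [-338.7,110,-397.6],"twist": -10.5,"hand": 0.3},{"delta_pos": [-338.7,110,-397.6],"twist": -10.5,"hand": 0.3},{"delta_pos": [-338.7,110,-397.6],"twist": -10.5,"hand": 0.3},{"delta_pos": [-338.7,110,-397.6],"twist": -10.5,"hand": 0.3}]' --force 30

```text
time_s: 2.1
ee_pos: [0.4608, 0.1668, 0.1292]
tool_rot: [0.524, -0.523, -0.476, 0.475]
contact_force: [-0.3, 0.6, 0.1]
finger_gap: 0.0614
```

```bash
python3 go.py 461.5 164.5 7 84.4
python3 - <<'E'
from meas import *
im,P=cloud('top'); save(im[170:250,150:270].repeat(5,0).repeat(5,1),'c1.png')
E
```

```text
t 2.1 pos [460.8 166.8 129.2] yaw 84.6 down [ 0.     0.002 -1.   ] q [-0.28  0.71 -0.26  2.06  0.42  0.42  0.61] gap 61.4 F [-0.3  0.6  0.1]
delta [ -2.5 122.2  -0.9] twist 0.2
```

View pics/c1.png

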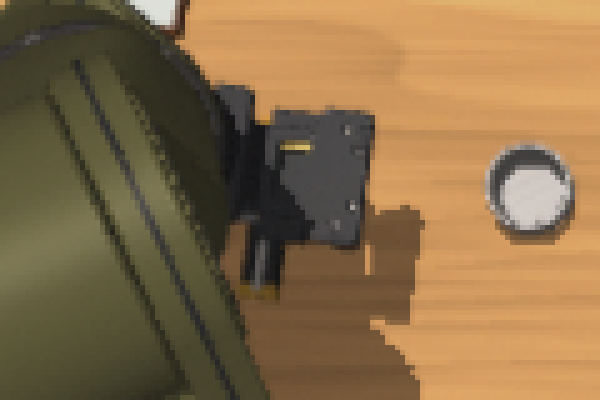

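The crop shows the gripper over the knife, with the knife's brass end showing below it at (260,290). Descending.

Emit:
drive_tool --steps '[{"delta_pos": [0,25,0],"twist": 0,"hand": 0.3},{"delta_pos": [0,65,0],"twist": 0,"hand": 0.3},{"delta_pos": [0,95,0],"twist": 0,"hand": 0.3},{"delta_pos": [0,98,0],"twist": 0,"hand": 0.3},{"delta_pos": [0,98,0],"twist": 0,"hand": 0.3}]'

```text
time_s: 2.65
ee_pos: [0.4608, 0.1655, 0.0307]
tool_rot: [0.524, -0.523, -0.475, 0.476]
contact_force: [0.3, -0.9, 0.5]
finger_gap: 0.0612
```

```bash
python3 go.py 461.5 164.5 7 84.4
```

```text
t 2.65 pos [460.8 165.5  30.7] yaw 84.5 down [-0.001 -0.    -1.   ] q [-0.37  0.9  -0.1   2.1   0.51  0.17  0.53] gap 61.2 F [ 0.3 -0.9  0.5]
delta [-0.9 23.7 -0.8] twist 0.1
```

Emit:
drive_tool --steps '[{"delta_pos": [-1,13,0],"twist": 0,"hand": 0.3},{"delta_pos": [-1,23.5,0],"twist": 0,"hand": 0.3},{"delta_pos": [-1,23.5,0],"twist": 0,"hand": 0.3},{"delta_pos": [-1,23.5,0],"twist": 0,"hand": 0.9},{"delta_pos": [-1,23.5,0],"twist": 0,"hand": 0.9},{"delta_pos": [-1,23.5,0],"twist": 0,"hand": 0.9},{"delta_pos": [-1,23.5,0],"twist": 0,"hand": 0.9},{"delta_pos": [-1,23.5,0],"twist": 0,"hand": 0.9},{"delta_pos": [-1,23.5,0],"twist": 0,"hand": 0.9},{"delta_pos": [-1,23.5,0],"twist": 0,"hand": 0.9}]' --force 30

```text
time_s: 3.65
ee_pos: [0.4616, 0.1637, 0.0074]
tool_rot: [0.524, -0.524, -0.475, 0.475]
contact_force: [0.1, 1.2, 2.7]
finger_gap: 0.0218
```

```bash
python3 go.py 650.4 -76.9 100 96
```

```text
t 3.65 pos [461.6 163.7   7.4] yaw 84.4 down [ 0.  0. -1.] q [-0.39  0.94 -0.07  2.11  0.52  0.11  0.52] gap 21.8 F [0.1 1.2 2.7]
delta [-220.8  -92.7 -211.6] twist -11.6
```

Emit:
drive_tool --steps '[{"delta_pos": [0,-15,0],"twist": 0,"hand": 0.9},{"delta_pos": [0,-45,0],"twist": 0,"hand": 0.9},{"delta_pos": [-10,-90,-10],"twist": 0,"hand": 0.9},{"delta_pos": [-35,-110,-35],"twist": -3,"hand": 0.9},{"delta_pos": [-65,-110,-63],"twist": -6,"hand": 0.9},{"delta_pos": [-98,-110,-95],"twist": -9,"hand": 0.9},{"delta_pos": [-131,-110,-127],"twist": -11.6,"hand": 0.9},{"delta_pos": [-164,-110,-158],"twist": -11.6,"hand": 0.9},{"delta_pos": [-195,-100,-187],"twist": -11.6,"hand": 0.9},{"delta_pos": [-212,-93,-204],"twist": -11.6,"hand": 0.9},{"delta_pos": [-221,-80,-211.5],"twist": -11.6,"hand": 0.9},{"delta_pos": [-221,-60,-211.5],"twist": -11.6,"hand": 0.9},{"delta_pos": [-221,-40,-211.5],"twist": -11.6,"hand": 0.9},{"delta_pos": [-221,-35,-211.5],"twist": -11.6,"hand": 0.9},{"delta_pos": [-221,-35,-211.5],"twist": -11.6,"hand": 0.9},{"delta_pos": [-221,-35,-211.5],"twist": -11.6,"hand": 0.9}]'

```text
time_s: 5.25
ee_pos: [0.6504, -0.0764, 0.0428]
tool_rot: [-0.473, 0.473, 0.526, -0.525]
contact_force: [0.9, 0.4, -0.6]
finger_gap: 0.022
```

```bash
python3 go.py 650.4 -76.9 12.5 96
```

```text
t 5.25 pos [650.4 -76.4  42.8] yaw 96.0 down [ 0.001  0.    -1.   ] q [ 0.26  1.01 -0.42  1.58  0.58  0.68  1.24] gap 22.0 F [ 0.9  0.4 -0.6]
delta [-0.5 30.3  0.1] twist 0.0
```

Emit:
drive_tool --steps '[{"delta_pos": [0,15,0],"twist": 0,"hand": 0.9},{"delta_pos": [0,25,0],"twist": 0,"hand": 0.9},{"delta_pos": [0,28,0],"twist": 0,"hand": 0.9},{"delta_pos": [0,29.5,0],"twist": 0,"hand": 0.9},{"delta_pos": [0,30.5,0],"twist": 0,"hand": 0.9},{"delta_pos": [0,30.5,0],"twist": 0,"hand": 0.9}]'

```text
time_s: 5.85
ee_pos: [0.6491, -0.0774, 0.0125]
tool_rot: [0.474, -0.473, -0.525, 0.526]
contact_force: [-4.0, -0.2, 6.2]
finger_gap: 0.0216
```

Emit:
drive_tool --steps '[{"delta_pos": [0,0,0],"twist": 0,"hand": 0.64},{"delta_pos": [0,0,0],"twist": 0,"hand": 0.64},{"delta_pos": [0,0,0],"twist": 0,"hand": 0.64},{"delta_pos": [0,0,0],"twist": 0,"hand": 0.64},{"delta_pos": [0,-10,0],"twist": 0,"hand": 0.64},{"delta_pos": [0,-25,0],"twist": 0,"hand": 0.64},{"delta_pos": [0,-55,0],"twist": 0,"hand": 0.3},{"delta_pos": [0,-95,0],"twist": 0,"hand": 0.0},{"delta_pos": [0,-110,0],"twist": 0,"hand": 0.0},{"delta_pos": [0,-110,0],"twist": 0,"hand": 0.0}]'

```text
time_s: 6.85
ee_pos: [0.6523, -0.0771, 0.1253]
tool_rot: [-0.472, 0.475, 0.527, -0.524]
contact_force: [-0.3, 0.1, 0.7]
finger_gap: 0.0615
```

```bash
python3 go.py 472 5 110 90
```

```text
t 6.85 pos [652.3 -77.1 125.3] yaw 95.9 down [ 0.006  0.    -1.   ] q [ 0.29  0.9  -0.48  1.55  0.52  0.81  1.29] gap 61.5 F [-0.3  0.1  0.7]
delta [100.3  14.1 170.9] twist 5.9
```

Emit:
drive_tool --steps '[{"delta_pos": [10,0,18],"twist": 1,"hand": 0.0},{"delta_pos": [30,0,51],"twist": 3,"hand": 0.0},{"delta_pos": [55,5,94],"twist": 6,"hand": 0.0},{"delta_pos": [80,10,137],"twist": 6,"hand": 0.0},{"delta_pos": [95,14,162],"twist": 6,"hand": 0.0},{"delta_pos": [100,30,171],"twist": 6,"hand": 0.0},{"delta_pos": [100,55,171],"twist": 6,"hand": 0.0},{"delta_pos": [100,55,171],"twist": 6,"hand": 0.0},{"delta_pos": [100,55,171],"twist": 6,"hand": 0.0}]'

```text
time_s: 7.75
ee_pos: [0.4691, 0.0043, 0.0662]
tool_rot: [0.501, -0.5, -0.499, 0.501]
contact_force: [0.6, -0.3, -0.1]
finger_gap: 0.0881
```

```bash
python3 go.py 472 5 37.5 90
```

```text
t 7.75 pos [469.1   4.3  66.2] yaw 90.0 down [-0.002 -0.001 -1.   ] q [ 0.01  0.82 -0.19  2.15  0.67  0.23  0.8 ] gap 88.1 F [ 0.6 -0.3 -0.1]
delta [ 0.7 28.7 -3. ] twist -0.0
```

Emit:
drive_tool --steps '[{"delta_pos": [0.5,15,-3],"twist": 0,"hand": 0.0},{"delta_pos": [0.5,28.5,-3],"twist": 0,"hand": 0.0},{"delta_pos": [0.5,28.5,-3],"twist": 0,"hand": 0.0},{"delta_pos": [0.5,28.5,-3],"twist": 0,"hand": 0.6},{"delta_pos": [0.5,28.5,-3],"twist": 0,"hand": 0.6},{"delta_pos": [0.5,28.5,-3],"twist": 0,"hand": 0.6},{"delta_pos": [0.5,28.5,-3],"twist": 0,"hand": 0.6},{"delta_pos": [0.5,28.5,-3],"twist": 0,"hand": 0.6},{"delta_pos": [0.5,28.5,-3],"twist": 0,"hand": 0.6}]' --force 25

```text
time_s: 8.65
ee_pos: [0.4729, 0.0051, 0.0386]
tool_rot: [-0.5, 0.5, 0.5, -0.5]
contact_force: [-0.5, -0.1, 3.7]
finger_gap: 0.0515
```

```bash
python3 go.py 651.5 65 110 90
```

```text
t 8.65 pos [472.9   5.1  38.6] yaw 90.0 down [ 0.001  0.    -1.   ] q [-0.03  0.88 -0.13  2.15  0.69  0.15  0.77] gap 51.5 F [-0.5 -0.1  3.7]
delta [  60.1  -71.3 -178.6] twist -0.0
```

Emit:
drive_tool --steps '[{"delta_pos": [0,-10,0],"twist": 0,"hand": 0.6},{"delta_pos": [0,-35,0],"twist": 0,"hand": 0.6},{"delta_pos": [5,-60,-15],"twist": 0,"hand": 0.6},{"delta_pos": [15,-71,-45],"twist": 0,"hand": 0.6},{"delta_pos": [30,-71,-85],"twist": 0,"hand": 0.6},{"delta_pos": [43,-71,-125],"twist": 0,"hand": 0.6},{"delta_pos": [54,-71,-160],"twist": 0,"hand": 0.6},{"delta_pos": [59,-71,-175],"twist": 0,"hand": 0.6},{"delta_pos": [60,-65,-179],"twist": 0,"hand": 0.6},{"delta_pos": [60,-55,-179],"twist": 0,"hand": 0.6},{"delta_pos": [60,-55,-179],"twist": 0,"hand": 0.6},{"delta_pos": [60,-55,-179],"twist": 0,"hand": 0.6},{"delta_pos": [60,-55,-179],"twist": 0,"hand": 0.6}]'

```text
time_s: 9.95
ee_pos: [0.6511, 0.0645, 0.0933]
tool_rot: [0.5, -0.5, -0.5, 0.5]
contact_force: [0.9, 0.6, -1.1]
finger_gap: 0.0516
```

```bash
python3 go.py 652 65 42 90
python3 - <<'E'
from meas import *
im,P=cloud('scene'); save(im[220:320,240:360].repeat(6,0).repeat(6,1),'c2.png')
E
```

```text
t 9.95 pos [651.1  64.5  93.3] yaw 90.0 down [-0.001 -0.    -1.   ] q [ 0.05  0.94 -0.42  1.57  0.51  0.75  0.97] gap 51.6 F [ 0.9  0.6 -1.1]
delta [ 0.6 51.3 -0.9] twist -0.0
```

View pics/c2.png

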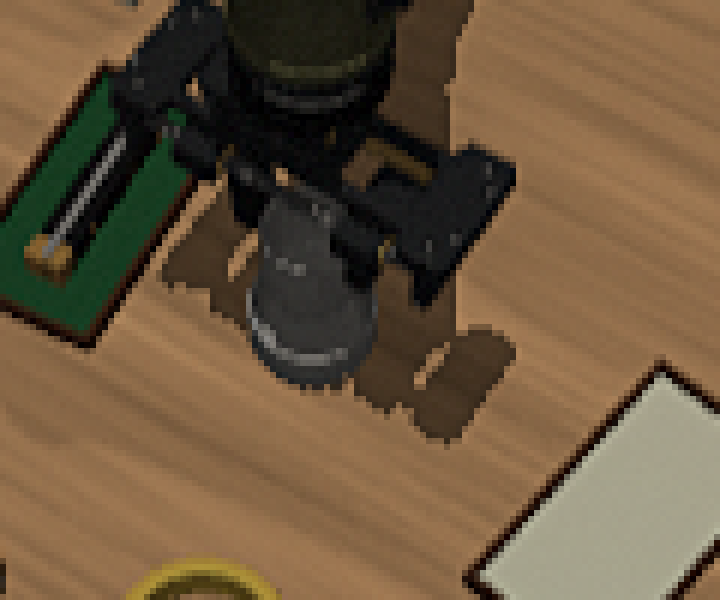

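The knife lies in the green tray (crop 90,190), and the held medium cup sits centred above the large cup (310,330). Lowering, with a check on the way.

Emit:
drive_tool --steps '[{"delta_pos": [0,15,-0.5],"twist": 0,"hand": 0.6},{"delta_pos": [0,28,-0.5],"twist": 0,"hand": 0.6},{"delta_pos": [0,37,-0.5],"twist": 0,"hand": 0.6},{"delta_pos": [0,43,-0.5],"twist": 0,"hand": 0.6},{"delta_pos": [0,47,-0.5],"twist": 0,"hand": 0.6},{"delta_pos": [0,50,-0.5],"twist": 0,"hand": 0.6},{"delta_pos": [0,51.5,-0.5],"twist": 0,"hand": 0.6},{"delta_pos": [0,52,-0.5],"twist": 0,"hand": 0.6},{"delta_pos": [0,52,-0.5],"twist": 0,"hand": 0.6}]'

```text
time_s: 10.9
ee_pos: [0.6524, 0.0649, 0.0417]
tool_rot: [-0.5, 0.5, 0.5, -0.5]
contact_force: [-0.7, -0.7, 1.0]
finger_gap: 0.0515
```

Emit:
drive_tool --steps '[{"delta_pos": [0,1,0],"twist": 0,"hand": 0.6},{"delta_pos": [0,1,0],"twist": 0,"hand": 0.35},{"delta_pos": [0,1,0],"twist": 0,"hand": 0.25},{"delta_pos": [0,1,0],"twist": 0,"hand": 0.2},{"delta_pos": [0,1,0],"twist": 0,"hand": 0.15},{"delta_pos": [0,-10,0],"twist": 0,"hand": 0.1},{"delta_pos": [0,-35,0],"twist": 0,"hand": 0.1},{"delta_pos": [0,-75,0],"twist": 0,"hand": 0.1},{"delta_pos": [0,-100,0],"twist": 0,"hand": 0.1},{"delta_pos": [0,-105,0],"twist": 0,"hand": 0.1}]'

```text
time_s: 11.9
ee_pos: [0.6545, 0.0656, 0.1504]
tool_rot: [-0.499, 0.502, 0.502, -0.498]
contact_force: [0.4, -0.4, -0.7]
finger_gap: 0.0793
```

```bash
python3 go.py 479.7 345.5 150 90
```

```text
t 11.9 pos [654.5  65.6 150.4] yaw 89.9 down [ 0.007  0.002 -1.   ] q [ 0.07  0.86 -0.46  1.54  0.47  0.85  1.01] gap 79.3 F [ 0.4 -0.4 -0.7]
delta [279.7  -0.3 175.1] twist -0.1
```

Emit:
drive_tool --steps '[{"delta_pos": [20,0,12],"twist": 0,"hand": 0.1},{"delta_pos": [55,0,34],"twist": 0,"hand": 0.1},{"delta_pos": [95,0,58],"twist": 0,"hand": 0.1},{"delta_pos": [135,0,83],"twist": 0,"hand": 0.1},{"delta_pos": [175,0,108],"twist": 0,"hand": 0.1},{"delta_pos": [215,0,132],"twist": 0,"hand": 0.1},{"delta_pos": [250,0,154],"twist": 0,"hand": 0.1},{"delta_pos": [272,15,168],"twist": 0,"hand": 0.1},{"delta_pos": [280,35,173],"twist": 0,"hand": 0.1},{"delta_pos": [280,60,173],"twist": 0,"hand": 0.1},{"delta_pos": [280,60,173],"twist": 0,"hand": 0.1},{"delta_pos": [280,60,173],"twist": 0,"hand": 0.1},{"delta_pos": [280,60,173],"twist": 0,"hand": 0.1}]'

```text
time_s: 13.2
ee_pos: [0.4802, 0.345, 0.0871]
tool_rot: [-0.5, 0.5, 0.5, -0.499]
contact_force: [0.1, 0.1, -0.4]
finger_gap: 0.0799
```

```bash
python3 go.py 479.7 345.5 54 90
python3 - <<'E'
from meas import *
im,P=cloud('top'); tot=near(P,.6515,.065,.06)
for lo,hi,n in((.046,.07,'med'),(.028,.044,'large')):
    m=tot&(P[...,2]>lo)&(P[...,2]<hi); X=P[m][:,:2].astype(np.float32)*1000
    print(n,m.sum(),rect(P,m)[:3],np.round(np.array(cv2.minEnclosingCircle(X)[0]),1),round(cv2.minEnclosingCircle(X)[1],1),np.round(np.nanpercentile(P[m][:,2],[50,95]),4))
E
```

```text
t 13.2 pos [480.2 345.   87.1] yaw 89.9 down [ 0.001  0.001 -1.   ] q [-0.51  0.87 -0.34  1.78  0.49  0.57  0.42] gap 79.9 F [ 0.1  0.1 -0.4]
delta [ 0.5 33.1  0.6] twist -0.1
med 79 (array([652. ,  64.6]), 50, 50) [651.7  65. ] 26.3 [0.0533 0.0597]
large 128 (array([651.1,  65.8]), 65, 65) [651.4  64.6] 34.5 [0.0348 0.0421]
```

Medium cup is seated (centres within ~1 mm, rim about 56 mm). Next, grasp the small cup.

Emit:
drive_tool --steps '[{"delta_pos": [0.5,15,0],"twist": 0,"hand": 0.1},{"delta_pos": [0.5,30,0],"twist": 0,"hand": 0.1},{"delta_pos": [0.5,32,0],"twist": 0,"hand": 0.1},{"delta_pos": [0.5,32,0],"twist": 0,"hand": 0.1},{"delta_pos": [0.5,32,0],"twist": 0,"hand": 0.75},{"delta_pos": [0.5,32,0],"twist": 0,"hand": 0.75},{"delta_pos": [0.5,32,0],"twist": 0,"hand": 0.75},{"delta_pos": [0.5,32,0],"twist": 0,"hand": 0.75},{"delta_pos": [0.5,32,0],"twist": 0,"hand": 0.75},{"delta_pos": [0.5,32,0],"twist": 0,"hand": 0.75},{"delta_pos": [0.5,32,0],"twist": 0,"hand": 0.75}]' --force 25

```text
time_s: 14.35
ee_pos: [0.4796, 0.3457, 0.0544]
tool_rot: [0.5, -0.5, -0.5, 0.5]
contact_force: [0.8, 0.1, 1.0]
finger_gap: 0.0354
```

```bash
python3 go.py 652.2 65 150 90
```

```text
t 14.35 pos [479.6 345.7  54.4] yaw 90.0 down [ 0.  0. -1.] q [-0.53  0.92 -0.31  1.79  0.52  0.51  0.39] gap 35.4 F [0.8 0.1 1. ]
delta [-280.5  -95.7 -172.9] twist -0.0
```

Emit:
drive_tool --steps '[{"delta_pos": [0,-10,0],"twist": 0,"hand": 0.75},{"delta_pos": [0,-35,0],"twist": 0,"hand": 0.75},{"delta_pos": [-8,-70,-5],"twist": 0,"hand": 0.75},{"delta_pos": [-28,-95,-17],"twist": 0,"hand": 0.75},{"delta_pos": [-65,-96,-40],"twist": 0,"hand": 0.75},{"delta_pos": [-105,-96,-65],"twist": 0,"hand": 0.75},{"delta_pos": [-145,-96,-89],"twist": 0,"hand": 0.75},{"delta_pos": [-185,-96,-114],"twist": 0,"hand": 0.75},{"delta_pos": [-225,-96,-139],"twist": 0,"hand": 0.75},{"delta_pos": [-258,-96,-159],"twist": 0,"hand": 0.75},{"delta_pos": [-275,-90,-169],"twist": 0,"hand": 0.75},{"delta_pos": [-280.5,-80,-173],"twist": 0,"hand": 0.75},{"delta_pos": [-280.5,-75,-173],"twist": 0,"hand": 0.75},{"delta_pos": [-280.5,-75,-173],"twist": 0,"hand": 0.75},{"delta_pos": [-280.5,-75,-173],"twist": 0,"hand": 0.75},{"delta_pos": [-280.5,-75,-173],"twist": 0,"hand": 0.75}]'

```text
time_s: 15.95
ee_pos: [0.6518, 0.067, 0.1296]
tool_rot: [-0.5, 0.499, 0.501, -0.5]
contact_force: [0.3, -0.4, -1.6]
finger_gap: 0.0352
```

```bash
python3 go.py 652.2 65 60.5 90
python3 - <<'E'
from meas import *
im,P=cloud('scene'); save(im[210:310,240:360].repeat(6,0).repeat(6,1),'c3.png')
E
```

```text
t 15.95 pos [651.8  67.  129.6] yaw 90.1 down [ 0.     0.001 -1.   ] q [ 0.06  0.89 -0.45  1.55  0.49  0.81  0.99] gap 35.2 F [ 0.3 -0.4 -1.6]
delta [-2.  69.1 -0.4] twist 0.1
```

View pics/c3.png

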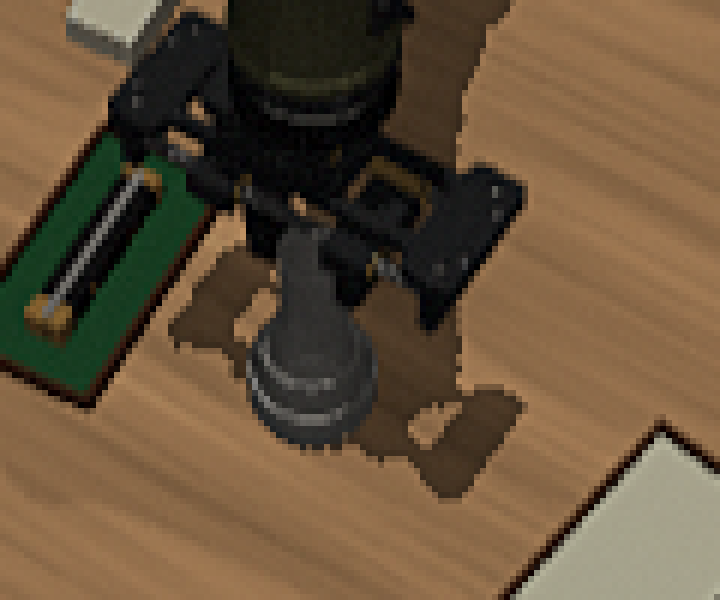

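Small cup upright above the nest at (310,340). The knife is flat in the green tray (90,255). Lowering.

Emit:
drive_tool --steps '[{"delta_pos": [0,0,0],"twist": 0,"hand": 0.75},{"delta_pos": [0,20,0],"twist": 0,"hand": 0.75},{"delta_pos": [0,38,0],"twist": 0,"hand": 0.75},{"delta_pos": [0,50,0],"twist": 0,"hand": 0.75},{"delta_pos": [0,58,0],"twist": 0,"hand": 0.75},{"delta_pos": [0,63,0],"twist": 0,"hand": 0.75},{"delta_pos": [0,66,0],"twist": 0,"hand": 0.75},{"delta_pos": [0,68,0],"twist": 0,"hand": 0.75},{"delta_pos": [0,69,0],"twist": 0,"hand": 0.75},{"delta_pos": [0,69,0],"twist": 0,"hand": 0.75}]'

```text
time_s: 17.0
ee_pos: [0.6525, 0.0649, 0.0605]
tool_rot: [-0.5, 0.5, 0.5, -0.5]
contact_force: [0.4, -0.1, -1.0]
finger_gap: 0.0353
```

Emit:
drive_tool --steps '[{"delta_pos": [0,0.7,0],"twist": 0,"hand": 0.75},{"delta_pos": [0,0.7,0],"twist": 0,"hand": 0.55},{"delta_pos": [0,0.7,0],"twist": 0,"hand": 0.5},{"delta_pos": [0,0.7,0],"twist": 0,"hand": 0.45},{"delta_pos": [0,0.7,0],"twist": 0,"hand": 0.4},{"delta_pos": [0,-10,0],"twist": 0,"hand": 0.35},{"delta_pos": [0,-35,0],"twist": 0,"hand": 0.3},{"delta_pos": [0,-75,0],"twist": 0,"hand": 0.3},{"delta_pos": [0,-100,0],"twist": 0,"hand": 0.2},{"delta_pos": [0,-105,0],"twist": 0,"hand": 0.2}]'

```text
time_s: 18.0
ee_pos: [0.6545, 0.0656, 0.1695]
tool_rot: [-0.499, 0.502, 0.502, -0.498]
contact_force: [0.5, -0.2, 1.1]
finger_gap: 0.0707
```

```bash
python3 go.py 472.5 -166.7 100 95.9
```

```text
t 18.0 pos [654.5  65.6 169.5] yaw 89.9 down [ 0.007  0.002 -1.   ] q [ 0.08  0.84 -0.48  1.52  0.46  0.88  1.01] gap 70.7 F [ 0.5 -0.2  1.1]
delta [-232.6   67.8  182.2] twist -6.0
```

Emit:
drive_tool --steps '[{"delta_pos": [-20,0,15],"twist": -1,"hand": 0.1},{"delta_pos": [-55,0,43],"twist": -3,"hand": 0.1},{"delta_pos": [-95,10,74],"twist": -5,"hand": 0.1},{"delta_pos": [-135,30,105],"twist": -6,"hand": 0.1},{"delta_pos": [-175,50,136],"twist": -6,"hand": 0.1},{"delta_pos": [-210,70,163],"twist": -6,"hand": 0.1},{"delta_pos": [-226,90,176],"twist": -6,"hand": 0.1},{"delta_pos": [-232,110,180],"twist": -6,"hand": 0.1},{"delta_pos": [-232,125,180],"twist": -6,"hand": 0.1},{"delta_pos": [-232,125,180],"twist": -6,"hand": 0.1},{"delta_pos": [-232,125,180],"twist": -6,"hand": 0.1},{"delta_pos": [-232,125,180],"twist": -6,"hand": 0.1}]'

```text
time_s: 19.2
ee_pos: [0.4727, -0.1667, 0.0408]
tool_rot: [-0.473, 0.473, 0.526, -0.525]
contact_force: [0.7, 1.0, -0.3]
finger_gap: 0.0793
```

```bash
python3 go.py 472.5 -166.7 10 95.9;  python3 - <<'E'
from meas import *
im,P=cloud('top'); tot=near(P,.6515,.065,.06)
for lo,hi,n in((.068,.09,'small'),(.048,.063,'med'),(.028,.044,'large')):
    m=tot&(P[...,2]>lo)&(P[...,2]<hi); X=P[m][:,:2].astype(np.float32)*1000
    print(n,m.sum(),rect(P,m)[:3],np.round(np.array(cv2.minEnclosingCircle(X)[0]),1),round(cv2.minEnclosingCircle(X)[1],1),np.round(np.nanpercentile(P[m][:,2],[50,95]),4))
E
```

```text
t 19.2 pos [ 472.7 -166.7   40.8] yaw 96.0 down [ 0.001  0.    -1.   ] q [ 0.41  0.89 -0.27  2.07  0.8   0.29  1.14] gap 79.3 F [ 0.7  1.  -0.3]
delta [-0.  30.8  0.2] twist 0.1
small 44 (array([653.2,  65.8]), 36, 34) [652.9  64.8] 18.3 [0.074  0.0784]
med 87 (array([651.1,  64.2]), 50, 50) [650.9  64.8] 26.0 [0.0552 0.0616]
large 126 (array([650.7,  65.4]), 68, 65) [651.7  65. ] 34.4 [0.0345 0.043 ]
```

Nest is good. Grip the cream stone.

Emit:
drive_tool --steps '[{"delta_pos": [0,15,0],"twist": 0,"hand": 0.1},{"delta_pos": [0,29,0],"twist": 0,"hand": 0.1},{"delta_pos": [0,30.5,0],"twist": 0,"hand": 0.1},{"delta_pos": [0,30.5,0],"twist": 0,"hand": 0.65},{"delta_pos": [0,30.5,0],"twist": 0,"hand": 0.65},{"delta_pos": [0,30.5,0],"twist": 0,"hand": 0.65},{"delta_pos": [0,30.5,0],"twist": 0,"hand": 0.65},{"delta_pos": [0,30.5,0],"twist": 0,"hand": 0.65},{"delta_pos": [0,30.5,0],"twist": 0,"hand": 0.65},{"delta_pos": [0,30.5,0],"twist": 0,"hand": 0.65}]' --force 40

```text
time_s: 20.25
ee_pos: [0.4723, -0.1671, 0.0101]
tool_rot: [-0.473, 0.474, 0.525, -0.525]
contact_force: [-0.2, 0.3, 5.7]
finger_gap: 0.0448
```

```bash
python3 go.py 653.8 257.5 60 82.2
```

```text
t 20.25 pos [ 472.3 -167.1   10.1] yaw 95.9 down [ 0.001 -0.    -1.   ] q [ 0.36  0.94 -0.19  2.07  0.84  0.2   1.1 ] gap 44.8 F [-0.2  0.3  5.7]
delta [ 403.5  -49.9 -224.6] twist 13.7
```

Emit:
drive_tool --steps '[{"delta_pos": [0,-10,0],"twist": 0,"hand": 0.65},{"delta_pos": [0,-30,0],"twist": 0,"hand": 0.65},{"delta_pos": [8,-65,-4],"twist": 0,"hand": 0.65},{"delta_pos": [28,-100,-16],"twist": 1,"hand": 0.65},{"delta_pos": [60,-125,-33],"twist": 3,"hand": 0.65},{"delta_pos": [97,-140,-54],"twist": 5,"hand": 0.65},{"delta_pos": [135,-140,-75],"twist": 7,"hand": 0.65},{"delta_pos": [173,-140,-96],"twist": 9,"hand": 0.65},{"delta_pos": [211,-140,-117],"twist": 11,"hand": 0.65},{"delta_pos": [249,-140,-139],"twist": 13,"hand": 0.65},{"delta_pos": [287,-140,-160],"twist": 13.7,"hand": 0.65},{"delta_pos": [325,-140,-181],"twist": 13.7,"hand": 0.65},{"delta_pos": [358,-125,-199],"twist": 13.7,"hand": 0.65},{"delta_pos": [383,-105,-213],"twist": 13.7,"hand": 0.65},{"delta_pos": [398,-85,-221],"twist": 13.7,"hand": 0.65},{"delta_pos": [403.5,-65,-224.5],"twist": 13.7,"hand": 0.65},{"delta_pos": [403.5,-50,-224.5],"twist": 13.7,"hand": 0.65},{"delta_pos": [403.5,-40,-224.5],"twist": 13.7,"hand": 0.65},{"delta_pos": [403.5,-40,-224.5],"twist": 13.7,"hand": 0.65},{"delta_pos": [403.5,-40,-224.5],"twist": 13.7,"hand": 0.65}]'

```text
time_s: 22.25
ee_pos: [0.6538, 0.2567, 0.0503]
tool_rot: [-0.533, 0.533, 0.465, -0.465]
contact_force: [0.2, 0.1, -2.8]
finger_gap: 0.0445
```

```bash
python3 go.py 653.8 257.5 15.1 82.2
```

```text
t 22.25 pos [653.8 256.7  50.3] yaw 82.2 down [ 0. -0. -1.] q [-0.27  1.04 -0.36  1.42  0.46  0.77  0.64] gap 44.5 F [ 0.2  0.1 -2.8]
delta [ 0.8 35.2  0.1] twist -0.0
```

Emit:
drive_tool --steps '[{"delta_pos": [0.5,15,0],"twist": 0,"hand": 0.65},{"delta_pos": [0.5,25,0],"twist": 0,"hand": 0.65},{"delta_pos": [0.5,31,0],"twist": 0,"hand": 0.65},{"delta_pos": [0.5,33.5,0],"twist": 0,"hand": 0.65},{"delta_pos": [0.5,35,0],"twist": 0,"hand": 0.65},{"delta_pos": [0.5,35.5,0],"twist": 0,"hand": 0.65},{"delta_pos": [0.5,35.5,0],"twist": 0,"hand": 0.65}]'

```text
time_s: 22.95
ee_pos: [0.6527, 0.2576, 0.0152]
tool_rot: [0.533, -0.533, -0.464, 0.466]
contact_force: [-3.9, -2.7, 4.4]
finger_gap: 0.0448
```

Emit:
drive_tool --steps '[{"delta_pos": [0,0,0],"twist": 0,"hand": 0.4},{"delta_pos": [0,0,0],"twist": 0,"hand": 0.35},{"delta_pos": [0,0,0],"twist": 0,"hand": 0.3},{"delta_pos": [0,0,0],"twist": 0,"hand": 0.25},{"delta_pos": [0,-10,0],"twist": 0,"hand": 0.2},{"delta_pos": [0,-35,0],"twist": 0,"hand": 0.2},{"delta_pos": [0,-75,0],"twist": 0,"hand": 0.1},{"delta_pos": [0,-115,0],"twist": 0,"hand": 0.1},{"delta_pos": [0,-135,0],"twist": 0,"hand": 0.1},{"delta_pos": [0,-135,0],"twist": 0,"hand": 0.1}]'

```text
time_s: 23.95
ee_pos: [0.6559, 0.2595, 0.1541]
tool_rot: [-0.532, 0.533, 0.468, -0.462]
contact_force: [0.0, 0.3, -0.2]
finger_gap: 0.0793
```

```bash
python3 go.py 466.1 -347.6 150 89.7
```

```text
t 23.95 pos [655.9 259.5 154.1] yaw 82.2 down [ 0.007  0.004 -1.   ] q [-0.25  0.91 -0.41  1.37  0.4   0.93  0.68] gap 79.3 F [ 0.   0.3 -0.2]
delta [-6.272e+02  3.000e-01  1.060e+02] twist -7.5
```

Emit:
drive_tool --steps '[{"delta_pos": [-20,0,3],"twist": 0,"hand": 0.1},{"delta_pos": [-60,0,10],"twist": -1,"hand": 0.1},{"delta_pos": [-105,0,17.5],"twist": -2,"hand": 0.1},{"delta_pos": [-150,0,25],"twist": -3,"hand": 0.1},{"delta_pos": [-195,0,32.5],"twist": -4,"hand": 0.1},{"delta_pos": [-240,0,40],"twist": -5,"hand": 0.1},{"delta_pos": [-285,0,47.5],"twist": -6,"hand": 0.1},{"delta_pos": [-330,0,55],"twist": -7,"hand": 0.1},{"delta_pos": [-375,0,62.5],"twist": -7.5,"hand": 0.1},{"delta_pos": [-420,10,70],"twist": -7.5,"hand": 0.1},{"delta_pos": [-465,20,77.5],"twist": -7.5,"hand": 0.1},{"delta_pos": [-510,30,85],"twist": -7.5,"hand": 0.1},{"delta_pos": [-555,40,92.5],"twist": -7.5,"hand": 0.1},{"delta_pos": [-595,50,99],"twist": -7.5,"hand": 0.1},{"delta_pos": [-618,70,103],"twist": -7.5,"hand": 0.1},{"delta_pos": [-626,90,105],"twist": -7.5,"hand": 0.1},{"delta_pos": [-626,105,105],"twist": -7.5,"hand": 0.1},{"delta_pos": [-626,110,105],"twist": -7.5,"hand": 0.1},{"delta_pos": [-626,110,105],"twist": -7.5,"hand": 0.1},{"delta_pos": [-626,110,105],"twist": -7.5,"hand": 0.1}]'

```text
time_s: 25.95
ee_pos: [0.4663, -0.3469, 0.0397]
tool_rot: [-0.5, 0.501, 0.5, -0.499]
contact_force: [0.7, -0.9, -0.7]
finger_gap: 0.08
```

```bash
python3 go.py 466.1 -347.6 10 89.7
python3 - <<'E'
from meas import *
im,P=cloud('top'); print(rect(P,near(P,.4661,-.3476,.09)&(P[...,2]>.012)&(P[...,2]<.035)))
N=near(P,.6538,.2575,.075)
m=N&(P[...,2]>.018)&(P[...,2]<.045); k,l,st,_=cv2.connectedComponentsWithStats(m.astype(np.uint8)); print('cream',rect(P,l==1+np.argmax(st[1:,4])))
save(im[100:260,140:420].repeat(2,0).repeat(2,1),'c4.png')
E
```

```text
t 25.95 pos [ 466.3 -346.9   39.7] yaw 89.9 down [ 0.001  0.    -1.   ] q [ 0.79  0.95 -0.4   1.82  0.7   0.52  1.48] gap 80.0 F [ 0.7 -0.9 -0.7]
delta [-0.7 29.7  0.2] twist 0.2
(array([ 466.2, -347. ]), 121, 46, 0.6, np.int64(345), array([18.9, 24. , 29. ]))
cream (array([652.9, 257.7]), 122, 48, -8.1, np.int64(601), array([22.8, 29.1, 34.1]))
```

View pics/c4.png

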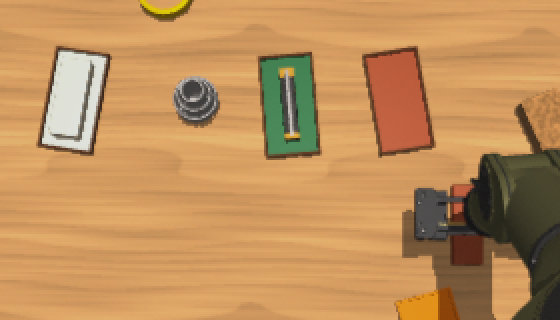

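Cream stone is flat and centred in its tray (crop 75,100). The nest at (195,100) and the knife in green (290,105) look right, and the gripper is over the brown stone (465,220).

Emit:
drive_tool --steps '[{"delta_pos": [0,15,0],"twist": 0,"hand": 0.1},{"delta_pos": [0,28,0],"twist": 0,"hand": 0.1},{"delta_pos": [0,29.5,0],"twist": 0,"hand": 0.1},{"delta_pos": [0,29.5,0],"twist": 0,"hand": 0.65},{"delta_pos": [0,29.5,0],"twist": 0,"hand": 0.65},{"delta_pos": [0,29.5,0],"twist": 0,"hand": 0.65},{"delta_pos": [0,29.5,0],"twist": 0,"hand": 0.65},{"delta_pos": [0,29.5,0],"twist": 0,"hand": 0.65},{"delta_pos": [0,29.5,0],"twist": 0,"hand": 0.65},{"delta_pos": [0,29.5,0],"twist": 0,"hand": 0.65}]' --force 40

```text
time_s: 27.0
ee_pos: [0.4653, -0.3481, 0.01]
tool_rot: [-0.501, 0.501, 0.499, -0.499]
contact_force: [0.6, 0.9, 3.1]
finger_gap: 0.0449
```

```bash
python3 go.py 658.5 -245.6 50 99.9
```

```text
t 27.0 pos [ 465.3 -348.1   10. ] yaw 89.8 down [ 0. -0. -1.] q [ 0.77  1.   -0.36  1.82  0.74  0.46  1.45] gap 44.9 F [0.6 0.9 3.1]
delta [ 103.3  -40.  -192.7] twist -10.1
```

Emit:
drive_tool --steps '[{"delta_pos": [0,-10,0],"twist": 0,"hand": 0.65},{"delta_pos": [0,-30,0],"twist": 0,"hand": 0.65},{"delta_pos": [4,-60,-8],"twist": -1,"hand": 0.65},{"delta_pos": [15,-80,-29],"twist": -3,"hand": 0.65},{"delta_pos": [34,-80,-63],"twist": -5,"hand": 0.65},{"delta_pos": [54,-80,-101],"twist": -7,"hand": 0.65},{"delta_pos": [74,-80,-139],"twist": -9,"hand": 0.65},{"delta_pos": [92,-70,-171],"twist": -10,"hand": 0.65},{"delta_pos": [101,-55,-188],"twist": -10,"hand": 0.65},{"delta_pos": [103.5,-40,-192.5],"twist": -10,"hand": 0.65},{"delta_pos": [103.5,-40,-192.5],"twist": -10,"hand": 0.65},{"delta_pos": [103.5,-40,-192.5],"twist": -10,"hand": 0.65},{"delta_pos": [103.5,-40,-192.5],"twist": -10,"hand": 0.65}]'

```text
time_s: 28.3
ee_pos: [0.6569, -0.2474, 0.0502]
tool_rot: [0.456, -0.456, -0.54, 0.541]
contact_force: [0.2, 0.2, -2.8]
finger_gap: 0.0442
```

```bash
python3 go.py 658 -245.6 15 99.9
```

```text
t 28.3 pos [ 656.9 -247.4   50.2] yaw 99.6 down [-0.001 -0.001 -1.   ] q [ 0.54  1.06 -0.51  1.41  0.62  0.83  1.56] gap 44.2 F [ 0.2  0.2 -2.8]
delta [ 1.7 35.2 -1.4] twist -0.3
```

Emit:
drive_tool --steps '[{"delta_pos": [0.5,15,0],"twist": 0,"hand": 0.65},{"delta_pos": [0.5,25,0],"twist": 0,"hand": 0.65},{"delta_pos": [0.5,31,0],"twist": 0,"hand": 0.65},{"delta_pos": [0.5,33.5,0],"twist": 0,"hand": 0.65},{"delta_pos": [0.5,35,0],"twist": 0,"hand": 0.65},{"delta_pos": [0.5,35.5,0],"twist": 0,"hand": 0.65},{"delta_pos": [0.5,35.5,0],"twist": 0,"hand": 0.65}]'

```text
time_s: 29.0
ee_pos: [0.6569, -0.2448, 0.0151]
tool_rot: [0.456, -0.455, -0.54, 0.541]
contact_force: [-5.9, 1.6, 4.8]
finger_gap: 0.0447
```

Contact at the expected height. Release, retreat upward, then back towards the start to clear the view.

Emit:
drive_tool --steps '[{"delta_pos": [0,0,0],"twist": 0,"hand": 0.4},{"delta_pos": [0,0,0],"twist": 0,"hand": 0.35},{"delta_pos": [0,0,0],"twist": 0,"hand": 0.3},{"delta_pos": [0,0,0],"twist": 0,"hand": 0.25},{"delta_pos": [0,-10,0],"twist": 0,"hand": 0.2},{"delta_pos": [0,-35,0],"twist": 0,"hand": 0.2},{"delta_pos": [0,-75,0],"twist": 0,"hand": 0.1},{"delta_pos": [0,-115,0],"twist": 0,"hand": 0.1},{"delta_pos": [0,-155,0],"twist": 0,"hand": 0.1},{"delta_pos": [10,-190,30],"twist": 0,"hand": 0.1},{"delta_pos": [20,-200,70],"twist": 0,"hand": 0.1},{"delta_pos": [20,-200,110],"twist": 0,"hand": 0.1},{"delta_pos": [20,-200,150],"twist": 0,"hand": 0.1},{"delta_pos": [20,-200,180],"twist": 0,"hand": 0.1},{"delta_pos": [20,-200,190],"twist": 0,"hand": 0.1},{"delta_pos": [20,-200,190],"twist": 0,"hand": 0.1},{"delta_pos": [20,-200,190],"twist": 0,"hand": 0.1},{"delta_pos": [20,-200,190],"twist": 0,"hand": 0.1}]'

```text
time_s: 30.8
ee_pos: [0.4695, -0.2566, 0.2144]
tool_rot: [-0.455, 0.456, 0.542, -0.54]
contact_force: [-0.3, 0.5, -0.4]
finger_gap: 0.0791
```

Run:
```python
from meas import *
s=arm.read_state(); print(s['time_s'],np.round(s['ee_pos'],3),np.round(s['qd'],3))
im,P=cloud('top'); save(im[100:260,60:440].repeat(2,0).repeat(2,1),'c5.png')
def big(m): 
    k,l,st,_=cv2.connectedComponentsWithStats(m.astype(np.uint8)); return l==1+np.argmax(st[1:,4])
Z=P[...,2]
for n,x,y,lo,hi in(('brown',.6585,-.2456,.018,.045),('cream',.6538,.2575,.018,.045),('knife',.6504,-.0769,.0145,.04)):
    print(n,rect(P,big(near(P,x,y,.075)&(Z>lo)&(Z<hi))))
tot=near(P,.6515,.065,.06)
for lo,hi,n in((.068,.09,'small'),(.048,.063,'med'),(.028,.044,'large')):
    m=tot&(Z>lo)&(Z<hi); print(n,rect(P,m)[:3],np.nanpercentile(P[m][:,2],50).round(4))
m=big(near(P,.601,.472,.075)&(Z>.02)); r=m&(Z>.114); print('bottle',rect(P,m),P[r][:,:2].mean(0).round(4))
```

```text
30.8 [ 0.47  -0.257  0.214] [-0.002  0.004  0.005  0.009  0.002  0.001 -0.   ]
brown (array([ 657. , -244.4]), 121, 46, 10.1, np.int64(600), array([24.3, 29.7, 34. ]))
cream (array([651.9, 257.6]), 120, 46, -7.5, np.int64(600), array([23.4, 29.1, 33.7]))
knife (array([648.8, -77. ]), 112, 22, 6.1, np.int64(263), array([17.9, 23.1, 27.2]))
small (array([652.5,  65.6]), 35, 33) 0.0734
med (array([651. ,  64.2]), 50, 50) 0.0543
large (array([650.9,  65.4]), 66, 66) 0.0352
bottle (array([608.3, 481. ]), 47, 42, -26.0, np.int64(353), array([ 26.6,  78.3, 119.9])) [0.61   0.4857]
```

View pics/c5.png

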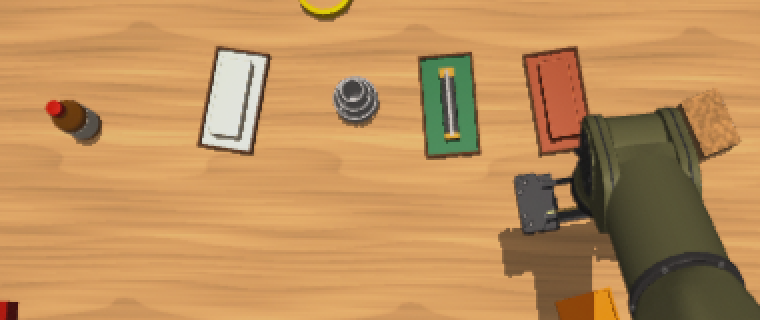

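Everything is in place. The picture shows all three goods in their own trays (230,100), (448,105), (560,100), the nest at (355,100), the bottle unmoved and the gripper clear.

```bash
python3 -c "
from cell import arm
print(arm.job_done())"
```

```text
the job is handed in; nothing more can be done
None
```

The job is handed in, and all five things are where they belong after about 31 s of robot time. No verdict was reported.

- **Trays:** In the last top view, both stones and the knife lie flat in their own trays. They are centred within about 2 mm, and their top faces are at the heights expected for lying on the lining.
- **Cups:** The medium cup sits in the large one and the small one in the medium. Their centres agree within about 2 mm, and the rims are at about 35, 54 and 73 mm, against 36, 56 and 76 mm when fully seated. Those are median depth readings over the rims, and they read slightly low. The large cup shows no measurable movement.
- **Bottle and gripper:** The oil bottle's position reads within 1 mm of the start, and the gripper is clear of everything.

No check failed or disagreed with another.

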